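# Set the knocked-over tally counter back on the tray and click it to four

### The job

The tally counter of this sample tray has been knocked onto its back. Stand it in the gap between the two front bottles, in line with them, on its foot on the tray's floor and with its window facing the tray's front edge; there is no room there for fingers at its sides, so first tip it up onto its foot on the bench beside the tray, let go, and take it again another way. Click its button until the window shows 4, one for each bottle on the tray, and leave the bottles undisturbed.

Things in the scene. Friction and masses are not known exactly. Their poses are not given: they have to be found in the camera images.
- counter: Tally counter, loose, 0.3 kg, grey plastic and steel, L-shaped: upright housing and flat foot. Standing: x = front to back, y = to the left of a viewer facing its front, z up; origin on the foot's underside. It starts lying on its flat back, window up, button end away from the robot, foot sticking up at the near end. It stands stably on its foot, also when its button is pressed.
- counter_center (a point): Middle of the counter's housing (a block with flat faces): 50 mm front to back (x), 54 mm wide (y), its top 52 mm above this point in own z. Axes as body counter; 15 mm behind (x) and 58 mm above (z) its origin. Height over the support: 25 mm lying on the back, 58 mm standing on the foot. Front, back and sides are bare above z = +20 mm and good to grip.
- counter_heel (a point): Middle of the counter's corner edge (along its y), where the housing's back and the foot's underside meet: 25 mm behind and 58 mm below counter_center in own axes. The foot is a steel plate 7 mm thick, 54 mm wide, reaching 100 mm forward (own -x) from here: 50 mm beyond the housing's front.
- counter_window (a point): Centre of the window in the housing's front (20 x 15 mm, black bezel, clear pane; behind it a white drum with black figures 13 mm tall): 25 mm before and 6 mm above counter_center in own axes. The drum cannot be touched from outside.
- counter_button_top (a point): Middle of the top of the round steel push button (22 mm across) on the housing's top, above counter_center by 65.5 mm when up (13.5 mm proud of the housing); own z points out of it. Stroke 8.8 mm down to a stop, taking 1 to 4.5 N (felt as a click). Each full stroke turns the drum on by one figure; let the button right up (a spring lifts it) before the next stroke.
- counter_drum (a joint): Drum angle in rad: 0 when 0 shows in the window, 0.628 more for each figure (1 at 0.628, 2 at 1.257, 3 at 1.885, 4 at 2.513; after 9 comes 0 again, the angle growing on). A detent holds it on each figure. Only the button moves it, only forward. At the start 0, 1 or 2 shows.
- tray_gap (a point): Point on the tray's floor, 2 mm above the bench, in the middle of the gap between the two front bottles, on the line through their centres: the middle of the counter's housing belongs above it. Axes as the tray's.
- tray: Low plastic tray, 282 mm (x) by 402 mm (y), rim 25 mm high; it does not move. Origin: centre of its underside. Its -x side is its front edge, towards the robot. Flat floor 2 mm thick, x -120 to 120, y -150 to 150 mm. Two bottles stand at the front (x about -25, y about +-67 mm), two behind (x about 75, y about +-60 mm).
- bottle_a: Loose stoppered reagent bottle, brown glass, 43 mm across, 94 mm tall, standing on the tray in one of the four places (any bottle may be in any place). Origin: centre of its underside. To be left alone.
- bottle_b: Loose stoppered reagent bottle, clear glass, 44 mm across, 98 mm tall, standing on the tray in one of the four places (any bottle may be in any place). Origin: centre of its underside. To be left alone.
- bottle_c: Loose stoppered reagent bottle, brown glass, 44 mm across, 78 mm tall, standing on the tray in one of the four places (any bottle may be in any place). Origin: centre of its underside. To be left alone.
- bottle_d: Loose stoppered reagent bottle, clear glass, 43 mm across, 90 mm tall, standing on the tray in one of the four places (any bottle may be in any place). Origin: centre of its underside. To be left alone.
Mind the look-alikes: they are no part of the job. Leave any orange look-alike of the counter alone.

How it is judged (in metres and radians):
On the way:
1. the counter stands on its foot on the bench beside the tray, let go and at rest (angle between counter_center's own z axis and vertical below 0.1 rad and height (world z) of counter_center between 0.054 and 0.062 m and horizontal distance between counter_center and tray_gap above 0.15 m and contact force between the fingers and counter below 0.1 N and linear speed of counter below 0.02 m/s and angular speed of counter below 0.15 rad/s), for 0.2 s.
At the end, for the whole second after the job is handed in: Counter at rest, released, upright (0.1 rad) on its foot on the tray floor (4 mm); housing centre within 20 mm front to back and 16 mm sideways of tray_gap; turned at most 0.3 rad from the tray, window to its front edge; drum within 0.16 rad of 2.513 (4 shows) or one turn on (angle between counter_center's own z axis and vertical below 0.1 rad and z of counter_center in the frame of tray between 0.056 and 0.064 m and x of counter_center in the frame of tray between -0.045 and -0.005 m and y of counter_center in the frame of tray between -0.016 and 0.016 m and angle between the x axis of counter and the x axis of tray, either way round below 0.3 rad and x of counter_window in the frame of tray below -0.025 m and (value of joint counter_drum between 2.353 and 2.673 rad or value of joint counter_drum between 8.636 and 8.956 rad) and linear speed of counter below 0.02 m/s and angular speed of counter below 0.15 rad/s and contact force between the fingers and counter below 0.1 N); the robot touches nothing.
It fails at once if a bottle is shifted by more than 15 mm or tipped by more than 0.3 rad (distance of any of bottle_a, bottle_b, bottle_c, bottle_d from where it was at the start of the episode above 0.015 m or angle between any of bottle_a, bottle_b, bottle_c, bottle_d's own z axis and vertical above 0.3 rad).
It also fails if it takes over 61 s, if anything falls off the work surface, if the arm or the gripper's body presses on something with over 40 N, if the wrist force passes 120 N, or if a joint passes its speed limit or range.

### The arm

A 6-joint arm with a two-finger parallel gripper is mounted at the origin on a cart in front of the work surface, level with it; the furniture and walls round the work are solid. World frame = base frame: x ahead of the robot, y to its left, z up, the work surface at z = 0. Lengths are in mm, angles in rad, forces in N, time in s.
With the tool pointing down it reaches from about 350 to 975 mm from the base axis. Payload 7.1 kg.
Tool frame: the origin (TCP) lies on the mounting face of the last link; the fingertips stand 182 mm ahead of it and the grasp point (between the pads) lies 163 mm ahead of it (ctrl.tcp_to_tips is the distance from the TCP to the fingertips, in mm); z points along the fingers, y is the direction in which the jaws open and shut (so a half turn about z gives the same grasp; the last joint's range is limited). The gripper opens to 88 mm and grips with 3 to 60 N. Pads are 20 mm wide; open, the fingers measure 115 mm over their backs; the gripper's body (75 mm by 178 mm) begins 61 mm behind the grasp point.
Start: joints at [1.229, 0.423, 1.63, -0, 1.089, -0.019], TCP at [198.233, 592.714, 404.675] pointing down, gripper open.
Joint ranges: [-3, 3], [-0.9, 2.11], [0.09, 2.58], [-1.31, 4.45], [0.11, 2.69], [-2.54, 2.54]. Speed limits (rad/s): [2.39, 2.39, 3.01, 3.14, 3.14, 3.14].

### API

Orientations are given as a rotation vector (axis times angle).
In Python, from workcell import ctrl gives the robot as it stands. The module is installed in compiled form; this text tells all that it offers.
- The arm moves only by the tool send_rows, never from a script. Its argument "commands" is a list of rows, each an object with "translation": the shift along the world's x, y, z normalised to -1 to 1, where 1 is 0.1 m, a list of three; "twist": the turn, a rotation vector about the world's x, y, z normalised to -1 to 1, where 1 is 0.5 rad, a list of three. A call has exactly 10 rows; each row is the pose to reach, as a shift and turn from the pose commanded when the call began; what a row does not reach only later rows make up. A row lasts 1/10 s, in which the tool goes at most 50 mm and 8.59 degrees, less where a joint would pass 70% of its speed; a pose out of reach is approached as far as the arm can. A call with a number of a shift or a turn outside -1 to 1 is refused whole. A call with a gripper value outside its range is refused whole. "grip" is the closure, from -1 (fully open) to 1 (shut), set as the call begins (left out, the last holds). The fingers move at their own pace and stop on an object; the grip force is fixed at half the most. Time passes only in rows, so rows that repeat a pose let the fingers close, or fill a call up. It gives the time, the measured TCP pose, the force and the opening at its end, in the units of the state.
- ctrl.get_obs(): the state, without advancing time (a new reading comes with each control period).
- ctrl.get_image(name): name is "side" or "top"; returns a dict with "img" (400x640x3 uint8, red, green, blue), "intrinsics" (3x3 intrinsics, pixels), "cam_to_world" (4x4, takes a point from camera to world coordinates). Camera axes: x right, y down, z forward; pixel columns grow to the right and rows downward; lengths in mm; the calibration is good to about 2 mm. A picture is of the moment at which its call begins. There is no depth.
- ctrl.close_job(): hands the job in, once; it reports no verdict.
The state is a dict: "t": time; "qpos": joint angles; "qvel": joint speeds; "joint_torque": joint torques, N m; "ee_pos": TCP position; "orientation": TCP orientation; "ft_force": force on the tool from outside, world axes, zero at the start; "moment": the same for the moment, N m; "width": finger opening in mm.
Only numpy, scipy, OpenCV 4.12 (cv2) and the standard library are available. Lean on these libraries where they do the work, as an engineer would, in place of code of your own. Each camera call takes 0.05 s, during which the arm holds its last target. There are 200 camera calls.

## Working session

There is one attempt and no reset: what is moved stays moved. The work goes in short steps, Python scripts to look and compute and a tool call to move; the robot and the scene stay as the last step left them, time stands still between calls to the robot, and variables do not carry over. Pictures are saved under pics/ and viewed, about 8 in all and at most 12, crops included, and the job is handed in when it is done.

Besides the shell and the picture viewer there is one more tool, called after "Call:" as a command line: name --argument value ..., lists and objects as JSON in quotes. send_rows: Moves the arm, as the interface text tells. Its arguments: {"type":"object","properties":{"commands":{"type":"array","items":{"type":"object","properties":{"translation":{"type":"array","items":{"type":"number"}},"twist":{"type":"array","items":{"type":"number"}}}}},"grip":{"type":"number"}},"required":["commands"]}

```bash
mkdir -p pics
cat > h.py <<'E'
import numpy as np, cv2
from workcell import ctrl
def grab(n,f=None):
    d=ctrl.get_image(n); 
    if f: cv2.imwrite(f,cv2.cvtColor(d["img"],cv2.COLOR_RGB2BGR))
    return d
def onplane(d,u,v,z):
    T=np.array(d["cam_to_world"]);r=T[:3,:3]@np.linalg.inv(d["intrinsics"])@[u,v,1]
    return T[:3,3]+r*(z-T[2,3])/r[2]
def proj(d,p):
    T=np.array(d["cam_to_world"]);c=T[:3,:3].T@(np.array(p)-T[:3,3]);q=np.array(d["intrinsics"])@c
    return q[:2]/q[2]
E
python3 - <<'E'
from h import *
for n in("top","side"):
    d=grab(n,f"pics/{n}0.png");print(n,np.round(d["cam_to_world"],3).tolist(),np.round(d["intrinsics"],1).tolist())
o=ctrl.get_obs();print({k:np.round(v,3) for k,v in o.items()},ctrl.tcp_to_tips)
E
```

```text
top [[-0.018, -0.983, 0.183, 309.861], [-1.0, 0.022, 0.021, 80.67], [-0.024, -0.183, -0.983, 1309.118], [0.0, 0.0, 0.0, 1.0]] [[459.6, 0.0, 321.0], [0.0, 459.6, 197.2], [0.0, 0.0, 1.0]]
side [[0.927, -0.249, 0.28, 269.629], [-0.374, -0.633, 0.678, -576.61], [0.008, -0.733, -0.68, 729.708], [0.0, 0.0, 0.0, 1.0]] [[475.5, 0.0, 318.0], [0.0, 475.5, 195.2], [0.0, 0.0, 1.0]]
{'t': np.float64(0.1), 'qpos': array([ 1.229,  0.424,  1.631, -0.   ,  1.089, -0.019]), 'qvel': array([-0.001, -0.002, -0.003,  0.   , -0.001,  0.001]), 'joint_torque': array([ 1.0000e-03, -5.4561e+01, -2.7432e+01,  6.5000e-02,  1.9000e-02,
        0.0000e+00]), 'ee_pos': array([198.154, 592.484, 403.985]), 'orientation': array([-5.050e-01, -3.101e+00,  2.000e-03]), 'ft_force': array([ 0.34 , -0.152, -0.613]), 'moment': array([ 0.04 ,  0.013, -0.016]), 'width': np.float64(87.939)} 182.0
```

View pics/top0.png

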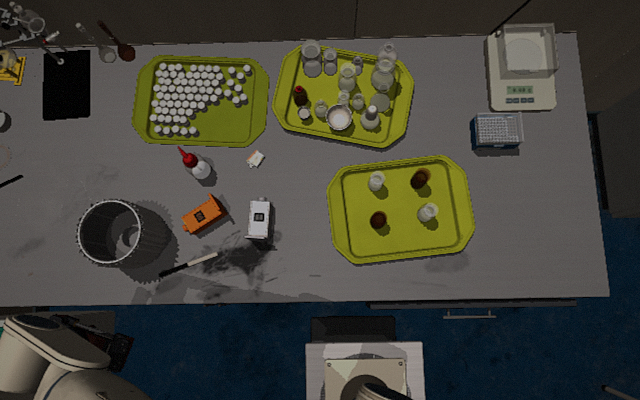

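View pics/side0.png

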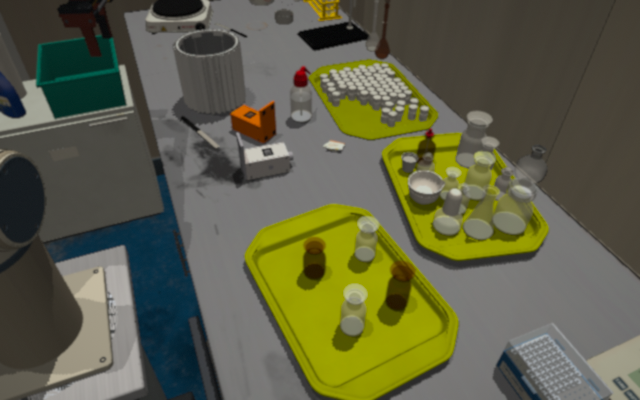

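Run:
```python
from h import *
d=grab("top");s=grab("side")
im=d["img"];hsv=cv2.cvtColor(im,cv2.COLOR_RGB2HSV)
m=cv2.inRange(hsv,(24,120,60),(40,255,255));m[:150]=0
c=max(cv2.findContours(m,0,2)[0],key=cv2.contourArea)
P=np.array([onplane(d,*p[0],25)[:2] for p in c],np.float32)
r=cv2.minAreaRect(P);print("tray",r)
# counter white
m2=cv2.inRange(hsv,(0,0,125),(180,60,255));w=np.zeros_like(m2);w[190:245,240:280]=m2[190:245,240:280]
c=max(cv2.findContours(w,0,2)[0],key=cv2.contourArea)
r=cv2.minAreaRect(c);print(r, cv2.boundingRect(c))
for p in cv2.boxPoints(r): print(p,onplane(d,*p,50).round(1),onplane(d,*p,100).round(1))
A=cv2.resize(im[190:250,180:290],None,fx=5,fy=5,interpolation=cv2.INTER_CUBIC)[:,:,::-1]
B=cv2.resize(s["img"][120:185,225:335],None,fx=5,fy=5,interpolation=cv2.INTER_CUBIC)[:,:,::-1]
cv2.imwrite("pics/c1.png",np.vstack([A,B])[:600])
cv2.imwrite("pics/c1.png",cv2.resize(np.vstack([A,B]),None,fx=.95,fy=.95))
for n,(u,v) in dict(a=(378,219),b=(428,211),c=(377,181),d=(420,178)).items(): print(n,onplane(d,u,v,45).round(0))
```

```text
tray ((513.6915283203125, -113.38079833984375), (281.14886474609375, 400.0494689941406), 5.678553104400635)
((257.0355224609375, 219.0025177001953), (21.58785629272461, 37.33345413208008), 4.085616588592529) (245, 201, 24, 38)
[244.93907 236.85277] [438.  318.4  50. ] [432.9 309.  100. ]
[247.59898 199.61418] [542.1 312.3  50. ] [532.9 303.1 100. ]
[269.13196 201.15227] [536.5 251.9  50. ] [527.5 245.1 100. ]
[266.47205 238.39085] [432.6 258.9  50. ] [427.7 251.9 100. ]
a [481. -49.  45.]
b [ 500. -188.   45.]
c [588. -51.  45.]
d [ 594. -172.   45.]
```

View pics/c1.png

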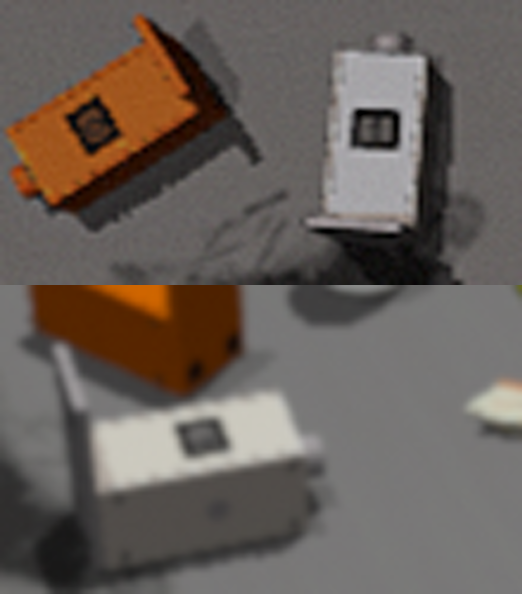

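Run:
```python
from h import *
d=grab("top");s=grab("side")
f=lambda x,y,z:print((x,y,z),onplane(d,x/4.75+180-.4,y/4.75+190-.4,z).round(1))
g=lambda x,y,z:print("side",(x,y,z),onplane(s,x/4.75+225-.4,(y-285)/4.75+120-.4,z).round(1))
print("grey");f(376,129,50);f(335,52,50);f(427,56,50);f(388,42,25);f(308,222,100);f(402,230,100)
g(205,436,50);g(282,392,50);g(306,460,50);g(98,425,50);g(60,345,100)
print("orange");f(93,125,50);f(140,17,100);f(192,105,100);f(228,98,0)
f(8,130,50);f(45,208,50)
```

```text
grey
(376, 129, 50) [493.1 280.7  50. ]
(335, 52, 50) [539.3 305.2  50. ]
(427, 56, 50) [535.8 250.9  50. ]
(388, 42, 25) [549.3 277.8  25. ]
(308, 222, 100) [434.3 310.3 100. ]
(402, 230, 100) [428.8 257.8 100. ]
side (205, 436, 50) [496.3 283.5  50. ]
side (282, 392, 50) [543.2 304.   50. ]
side (306, 460, 50) [536.1 247.6  50. ]
side (98, 425, 50) [449.8 311.2  50. ]
side (60, 345, 100) [436.6 313.2 100. ]
orange
(93, 125, 50) [499.  447.1  50. ]
(140, 17, 100) [552.9 407.6 100. ]
(192, 105, 100) [501.7 376.8 100. ]
(228, 98, 0) [521.4 379.3   0. ]
(8, 130, 50) [497.1 497.2  50. ]
(45, 208, 50) [450.7 473.7  50. ]
```

```bash
cat >> h.py <<'E'
from scipy.spatial.transform import Rotation as Ro
def toolR(yaw,tilt):
    "jaws along own y of counter yawed; tilt>0 = tool leans pointing forward (+u)"
    u=np.array([np.cos(yaw),np.sin(yaw),0]);k=np.array([0,0,1.])
    z=np.sin(tilt)*u-np.cos(tilt)*k;y=np.array([-np.sin(yaw),np.cos(yaw),0])
    return np.c_[np.cross(y,z),y,z]
def delta(P,R,off=163,flip=False):
    "rows units to bring grasp point to P with rotation R"
    if flip: R=R@np.diag([-1,-1,1])
    o=ctrl.get_obs();t=np.array(P)-off*R[:,2]
    w=(Ro.from_matrix(R)*Ro.from_rotvec(o["orientation"]).inv()).as_rotvec()
    print("tcp",t.round(1),"trans",((t-o["ee_pos"])/100).round(3),"twist",(w/.5).round(3))
def st():
    o=ctrl.get_obs();print({k:np.round(o[k],2).tolist() for k in("t","qpos","ee_pos","ft_force","width")})
E
python3 - <<'E'
from h import *
R=toolR(np.radians(-3.7),np.radians(-35))
print(R.round(2))
P=np.array([525,279.5,30])
for f in(0,1): delta(P-110*R[:,2],R,flip=f)
delta(P-150*R[:,2],R)
E
```

```text
[[-0.82  0.06 -0.57]
 [ 0.05  1.    0.04]
 [ 0.57  0.   -0.82]]
tcp [681.3 269.4 253.6] trans [ 4.831 -3.232 -1.508] twist [0.237 1.202 0.5  ]
tcp [681.3 269.4 253.6] trans [ 4.831 -3.232 -1.508] twist [-1.722  0.336 -5.518]
tcp [704.2 267.9 286.4] trans [ 5.06  -3.247 -1.18 ] twist [0.237 1.202 0.5  ]
```

Call:
send_rows --commands '[{"translation": [0.1,-0.065,0],"twist": [0.005,0.024,0.01]},{"translation": [0.2,-0.13,0],"twist": [0.01,0.048,0.02]},{"translation": [0.3,-0.195,0],"twist": [0.015,0.072,0.03]},{"translation": [0.4,-0.26,0],"twist": [0.02,0.096,0.04]},{"translation": [0.5,-0.325,0],"twist": [0.025,0.12,0.05]},{"translation": [0.6,-0.39,0],"twist": [0.03,0.144,0.06]},{"translation": [0.7,-0.455,0],"twist": [0.035,0.168,0.07]},{"translation": [0.8,-0.52,0],"twist": [0.04,0.192,0.08]},{"translation": [0.9,-0.585,0],"twist": [0.045,0.216,0.09]},{"translation": [1,-0.65,0],"twist": [0.05,0.24,0.1]}]' --grip -1

```text
t: 1.3
ee_pos: [298.6, 527.4, 404.6]
orientation: [-0.41, -2.991, -0.008]
ft_force: [0.0, -0.5, -0.8]
width: 87.9
```

Call:
send_rows --commands '[{"translation": [0.1,-0.065,0],"twist": [0.005,0.024,0.01]},{"translation": [0.2,-0.13,0],"twist": [0.01,0.048,0.02]},{"translation": [0.3,-0.195,0],"twist": [0.015,0.072,0.03]},{"translation": [0.4,-0.26,0],"twist": [0.02,0.096,0.04]},{"translation": [0.5,-0.325,0],"twist": [0.025,0.12,0.05]},{"translation": [0.6,-0.39,0],"twist": [0.03,0.144,0.06]},{"translation": [0.7,-0.455,0],"twist": [0.035,0.168,0.07]},{"translation": [0.8,-0.52,0],"twist": [0.04,0.192,0.08]},{"translation": [0.9,-0.585,0],"twist": [0.045,0.216,0.09]},{"translation": [1,-0.65,0],"twist": [0.05,0.24,0.1]}]'

```text
t: 2.3
ee_pos: [399.1, 462.1, 404.7]
orientation: [-0.321, -2.878, -0.016]
ft_force: [0.3, 0.3, -0.5]
width: 88.0
```

Call:
send_rows --commands '[{"translation": [0.2,-0.13,-0.05],"twist": [0.01,0.048,0.02]},{"translation": [0.4,-0.26,-0.1],"twist": [0.02,0.096,0.04]},{"translation": [0.6,-0.39,-0.2],"twist": [0.03,0.144,0.06]},{"translation": [0.8,-0.52,-0.3],"twist": [0.04,0.192,0.08]},{"translation": [1,-0.65,-0.4],"twist": [0.05,0.24,0.1]},{"translation": [1,-0.75,-0.45],"twist": [0.055,0.3,0.12]},{"translation": [1,-0.85,-0.5],"twist": [0.065,0.35,0.14]},{"translation": [1,-0.95,-0.5],"twist": [0.075,0.4,0.16]},{"translation": [1,-1,-0.5],"twist": [0.085,0.45,0.18]},{"translation": [1,-1,-0.5],"twist": [0.095,0.48,0.2]}]'

```text
t: 3.3
ee_pos: [497.9, 362.3, 355.3]
orientation: [-0.157, -2.647, -0.026]
ft_force: [-0.5, -0.1, -0.9]
width: 87.7
```

Run:
```python
from h import *
st()
R=toolR(np.radians(-3.7),np.radians(-35))
P=np.array([525,279.5,30])
delta(P-100*R[:,2],R);delta(P,R)
```

```text
{'t': 3.3, 'qpos': [0.55, 0.55, 1.59, 0.29, 1.41, -1.01], 'ee_pos': [497.94, 362.35, 355.25], 'ft_force': [-0.5, -0.1, -0.93], 'width': 87.7}
tcp [675.5 269.8 245.4] trans [ 1.776 -0.926 -1.098] twist [0.04  0.238 0.101]
tcp [618.3 273.5 163.5] trans [ 1.204 -0.889 -1.917] twist [0.04  0.238 0.101]
```

Call:
send_rows --commands '[{"translation": [0.2,-0.2,0],"twist": [0,0.02,0.01]},{"translation": [0.4,-0.4,0],"twist": [0.01,0.05,0.02]},{"translation": [0.6,-0.6,0],"twist": [0.01,0.07,0.03]},{"translation": [0.8,-0.8,0],"twist": [0.02,0.1,0.04]},{"translation": [1,-0.93,0],"twist": [0.02,0.12,0.05]},{"translation": [1,-0.93,-0.05],"twist": [0.03,0.15,0.06]},{"translation": [1,-0.93,-0.1],"twist": [0.03,0.17,0.07]},{"translation": [1,-0.93,-0.15],"twist": [0.03,0.2,0.08]},{"translation": [1,-0.93,-0.2],"twist": [0.04,0.22,0.09]},{"translation": [1,-0.93,-0.2],"twist": [0.04,0.24,0.1]}]'

```text
t: 4.3
ee_pos: [597.4, 270.3, 333.7]
orientation: [-0.082, -2.528, -0.024]
ft_force: [-0.5, -0.3, 0.6]
width: 87.7
```

Call:
send_rows --commands '[{"translation": [0.2,0,-0.2],"twist": [0,0,0]},{"translation": [0.4,0,-0.4],"twist": [0,0,0]},{"translation": [0.6,0,-0.6],"twist": [0,0,0]},{"translation": [0.78,0,-0.75],"twist": [0,0,0]},{"translation": [0.78,0,-0.9],"twist": [0,0,0]},{"translation": [0.66,0.01,-0.95],"twist": [0,0,0]},{"translation": [0.6,0.01,-1],"twist": [0,0,0]},{"translation": [0.6,0.01,-1],"twist": [0,0,0]},{"translation": [0.6,0.01,-1],"twist": [0,0,0]},{"translation": [0.6,0.01,-1],"twist": [0,0,0]}]'

```text
t: 5.3
ee_pos: [658.5, 270.9, 235.6]
orientation: [-0.083, -2.531, -0.026]
ft_force: [-0.3, 0.9, 0.4]
width: 87.5
```

Run:
```python
from h import *
st()
R=toolR(np.radians(-3.7),np.radians(-35))
P=np.array([525,279.5,30])
delta(P,R)
d=grab("top");s=grab("side")
a=d["img"][140:280,180:340];b=s["img"][40:220,190:390]
a=cv2.resize(a,(640,560),interpolation=2)
b=cv2.resize(b,(622,560),interpolation=2)
cv2.imwrite("pics/p2.png",cv2.resize(np.hstack([a,b]),(800,356))[:,:,::-1])
```

```text
{'t': 5.3, 'qpos': [0.33, 0.86, 1.33, 0.22, 1.53, -1.25], 'ee_pos': [658.54, 270.88, 235.57], 'ft_force': [-0.25, 0.9, 0.43], 'width': 87.54}
tcp [618.3 273.5 163.5] trans [-0.402  0.026 -0.72 ] twist [0.001 0.004 0.002]
```

View pics/p2.png

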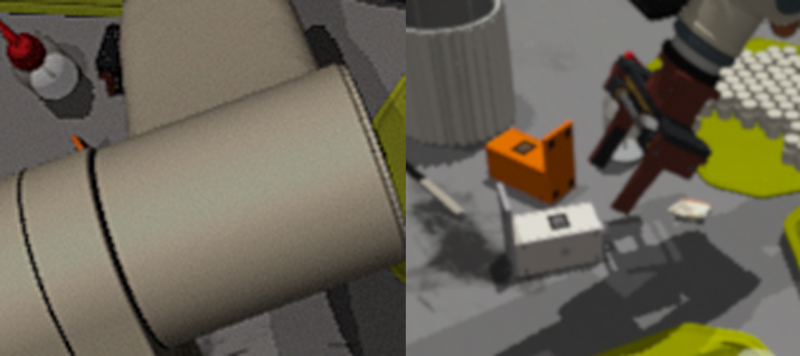

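Call:
send_rows --commands '[{"translation": [-0.08,0,-0.14],"twist": [0,0,0]},{"translation": [-0.16,0.01,-0.29],"twist": [0,0,0]},{"translation": [-0.24,0.02,-0.43],"twist": [0,0,0]},{"translation": [-0.32,0.02,-0.58],"twist": [0,0,0]},{"translation": [-0.36,0.025,-0.65],"twist": [0,0,0]},{"translation": [-0.4,0.025,-0.72],"twist": [0,0,0]},{"translation": [-0.4,0.025,-0.72],"twist": [0,0,0]},{"translation": [-0.4,0.025,-0.72],"twist": [0,0,0]},{"translation": [-0.4,0.025,-0.72],"twist": [0,0,0]},{"translation": [-0.4,0.025,-0.72],"twist": [0,0,0]}]'

```text
t: 6.4
ee_pos: [618.7, 273.3, 163.3]
orientation: [-0.084, -2.531, -0.026]
ft_force: [0.2, 0.4, 0.2]
width: 88.1
```

Call:
send_rows --commands '[{"translation": [0,0,0],"twist": [0,0,0]},{"translation": [0,0,0],"twist": [0,0,0]},{"translation": [0,0,0],"twist": [0,0,0]},{"translation": [0,0,0],"twist": [0,0,0]},{"translation": [0,0,0],"twist": [0,0,0]},{"translation": [0,0,0],"twist": [0,0,0]},{"translation": [0,0,0.02],"twist": [0,0,0]},{"translation": [0,0,0.05],"twist": [0,0,0]},{"translation": [0,0,0.08],"twist": [0,0,0]},{"translation": [0,0,0.1],"twist": [0,0,0]}]' --grip 1

```text
t: 7.4
ee_pos: [618.3, 273.2, 172.9]
orientation: [-0.084, -2.53, -0.025]
ft_force: [-0.1, 0.1, -3.2]
width: 53.8
```

Run:
```python
from h import *
st()
P=np.array([480,215,110])
for yaw,t in((0.42,55),(0.42,0),(0.2,55)):
    delta(P,toolR(yaw,np.radians(t)))
```

```text
{'t': 7.4, 'qpos': [0.35, 0.89, 1.43, 0.24, 1.39, -1.26], 'ee_pos': [618.3, 273.18, 172.9], 'ft_force': [-0.14, 0.06, -3.15], 'width': 53.85}
tcp [358.1 160.6 203.5] trans [-2.602 -1.126  0.306] twist [ 0.559 -3.116  0.763]
tcp [480. 215. 273.] trans [-1.383 -0.582  1.001] twist [ 0.218 -1.212  0.942]
tcp [349.1 188.5 203.5] trans [-2.692 -0.847  0.306] twist [ 0.212 -3.14   0.419]
```

Call:
send_rows --commands '[{"translation": [-0.02,-0.02,0.15],"twist": [0,0,0]},{"translation": [-0.04,-0.05,0.3],"twist": [0.015,-0.08,0.02]},{"translation": [-0.1,-0.07,0.42],"twist": [0.03,-0.16,0.04]},{"translation": [-0.16,-0.1,0.52],"twist": [0.045,-0.25,0.06]},{"translation": [-0.22,-0.12,0.6],"twist": [0.06,-0.34,0.08]},{"translation": [-0.29,-0.14,0.67],"twist": [0.075,-0.43,0.1]},{"translation": [-0.36,-0.16,0.73],"twist": [0.09,-0.52,0.12]},{"translation": [-0.42,-0.18,0.78],"twist": [0.105,-0.6,0.14]},{"translation": [-0.49,-0.2,0.83],"twist": [0.125,-0.69,0.165]},{"translation": [-0.55,-0.23,0.87],"twist": [0.14,-0.78,0.19]}]'

```text
t: 8.4
ee_pos: [562.6, 250.0, 261.1]
orientation: [0.079, -2.918, -0.102]
ft_force: [-0.8, 0.3, -4.2]
width: 53.8
```

Call:
send_rows --commands '[{"translation": [-0.06,-0.02,0.02],"twist": [0.014,-0.078,0.019]},{"translation": [-0.12,-0.05,0.04],"twist": [0.028,-0.156,0.038]},{"translation": [-0.18,-0.07,0.06],"twist": [0.042,-0.234,0.057]},{"translation": [-0.24,-0.09,0.07],"twist": [0.056,-0.312,0.076]},{"translation": [-0.3,-0.12,0.08],"twist": [0.07,-0.39,0.095]},{"translation": [-0.36,-0.14,0.09],"twist": [0.084,-0.468,0.114]},{"translation": [-0.42,-0.16,0.1],"twist": [0.098,-0.546,0.133]},{"translation": [-0.48,-0.18,0.1],"twist": [0.112,-0.624,0.152]},{"translation": [-0.54,-0.21,0.1],"twist": [0.126,-0.702,0.171]},{"translation": [-0.6,-0.23,0.1],"twist": [0.14,-0.78,0.19]}]'

```text
t: 9.4
ee_pos: [502.4, 226.8, 270.6]
orientation: [-0.249, 2.96, 0.173]
ft_force: [0.1, -0.7, -4.0]
width: 54.0
```

Run:
```python
from h import *
st()
delta(np.array([540,235,116]),toolR(.42,np.radians(55)))
s=grab("side");b=s["img"][40:260,190:430]
cv2.imwrite("pics/p3.png",cv2.resize(b,(600,550),interpolation=2)[:,:,::-1])
```

```text
{'t': 9.4, 'qpos': [0.39, 0.49, 1.93, 0.12, 0.53, -1.45], 'ee_pos': [502.42, 226.83, 270.58], 'ft_force': [0.15, -0.69, -4.02], 'width': 53.98}
tcp [418.1 180.6 209.5] trans [-0.843 -0.463 -0.611] twist [ 0.277 -1.556  0.382]
```

View pics/p3.png

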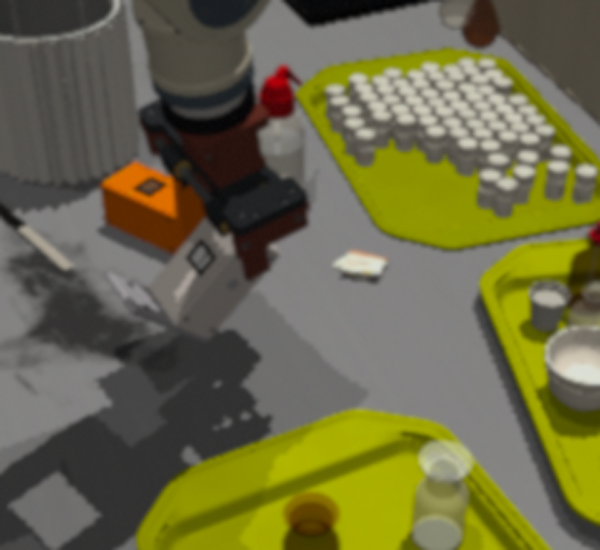

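```bash
cat > kin.py <<'E'
from h import *
from scipy.optimize import least_squares
D=[([1.229,.423,1.63,0,1.089,-.019],[198.233,592.714,404.675]),([.55,.55,1.59,.29,1.41,-1.01],[497.94,362.35,355.25]),([.33,.86,1.33,.22,1.53,-1.25],[658.54,270.88,235.57]),([.35,.89,1.43,.24,1.39,-1.26],[618.3,273.18,172.9])]
o=ctrl.get_obs();D.append((o["qpos"],o["ee_pos"]))
def fk(q,p):
    h,L1,L2,L3,a=p
    y=lambda t:Ro.from_euler('y',t);z=lambda t:Ro.from_euler('z',t)
    k=np.array([0,0,1.])
    R=z(q[0])*y(q[1]);x=R.apply([a*0,0,L1]);R=R*y(q[2]);x=x+R.apply([a,0,L2]);R=R*z(q[3])*y(q[4]);x=x+R.apply(k*L3)
    return x+[0,0,h],R*z(q[5])
s=least_squares(lambda p:np.r_[np.concatenate([fk(q,p)[0]-e for q,e in D]),.01*p[4]],[300,400,450,150,0])
if __name__=="__main__":
    print(s.x.round(1),s.fun.round(1))
    print(fk(o["qpos"],s.x)[1].as_rotvec(),o["orientation"])
    def ik(P,R,q0):
        t=np.array(P)-163*R[:,2];R=Ro.from_matrix(R)
        lo=[-3,-.9,.09,-1.31,.11,-2.54];hi=[3,2.11,2.58,4.45,2.69,2.54]
        def f(q):
            x,r=fk(q,s.x);A=r.as_matrix()
            return np.r_[(x-t)/100,(A[:,2]-R.as_matrix()[:,2])*2]
        b=least_squares(f,np.clip(q0,np.array(lo)+.01,np.array(hi)-.01),bounds=(lo,hi));return b.x.round(2),round(b.cost,5)
    for P in([540,235,100],[600,262,100],[500,220,100],[470,210,100],[660,290,100]):
        for tl in(35,45,55): print(P,tl,ik(P,toolR(np.arctan2(P[1],P[0]),np.radians(tl)),o["qpos"]))
E
python3 kin.py
```

```text
[336.7 606.9 488.6 161.5 109.3] [13.3  2.   0.5 -2.3 -5.   0.8  0.2 -8.  -7.6 -0.8 -7.6  0.2  8.9 -7.
  6.1  1.1]
[-2.2472519   1.89751885 -0.05301189] [-0.24971092  2.95938429  0.17278874]
[540, 235, 100] 35 (array([0.41, 0.54, 2.2 , 3.14, 0.21, 1.86]), np.float64(0.0))
[540, 235, 100] 45 (array([ 0.46,  0.5 ,  2.17, -1.31,  0.11,  2.54]), np.float64(0.2768))
[540, 235, 100] 55 (array([ 0.46,  0.51,  2.18, -1.31,  0.11,  2.54]), np.float64(0.66908))
[600, 262, 100] 35 (array([0.41, 0.57, 2.07, 3.14, 0.11, 2.54]), np.float64(0.0))
[600, 262, 100] 45 (array([0.41, 0.63, 2.16, 3.14, 0.43, 1.29]), np.float64(0.0))
[600, 262, 100] 55 (array([0.41, 0.74, 2.22, 3.14, 0.78, 2.03]), np.float64(0.0))
[500, 220, 100] 35 (array([ 0.41,  0.52,  2.28,  3.14,  0.27, -1.74]), np.float64(0.0))
[500, 220, 100] 45 (array([ 0.41,  0.63,  2.37,  3.14,  0.64, -2.52]), np.float64(0.0))
[500, 220, 100] 55 (array([ 0.41,  0.79,  2.44,  3.14,  1.05, -2.44]), np.float64(0.0))
[470, 210, 100] 35 (array([0.42, 0.51, 2.35, 3.14, 0.33, 2.18]), np.float64(0.0))
[470, 210, 100] 45 (array([0.42, 0.64, 2.44, 3.14, 0.72, 2.19]), np.float64(0.0))
[470, 210, 100] 55 (array([ 0.42,  0.83,  2.5 ,  3.14,  1.15, -1.02]), np.float64(0.0))
[660, 290, 100] 35 (array([0.41, 0.61, 1.9 , 0.  , 0.11, 2.54]), np.float64(0.01532))
[660, 290, 100] 45 (array([ 0.41,  0.66,  2.02,  3.14,  0.33, -1.05]), np.float64(0.0))
[660, 290, 100] 55 (array([ 0.41,  0.74,  2.09,  3.14,  0.65, -1.96]), np.float64(0.0))
```

```bash
cat > kin.py <<'E'
from h import *
from scipy.optimize import least_squares
D=[([1.229,.423,1.63,0,1.089,-.019],[198.233,592.714,404.675],[-.505,-3.101,.002]),([.55,.55,1.59,.29,1.41,-1.01],[497.94,362.35,355.25],[-.157,-2.647,-.026]),([.33,.86,1.33,.22,1.53,-1.25],[658.54,270.88,235.57],[-.083,-2.531,-.026]),([.35,.89,1.43,.24,1.39,-1.26],[618.3,273.18,172.9],[-.084,-2.53,-.025]),([.39,.49,1.93,.12,.53,-1.45],[502.42,226.83,270.58],[-.249,2.96,.173])]
def fk(q,p,s4=-1,s6=-1,c=np.pi/2):
    h,L1,L2,L3,a,b=p
    y=lambda t:Ro.from_euler('y',t);z=lambda t:Ro.from_euler('z',t)
    R=z(q[0]);x=R.apply([b,0,h]);R=R*y(q[1]);x=x+R.apply([0,0,L1]);R=R*y(q[2]);x=x+R.apply([a,0,L2]);R=R*z(s4*q[3])*y(q[4]);x=x+R.apply([0,0,L3])
    return x,R*z(s6*q[5]+c)
def fit(*k):
    return least_squares(lambda p:np.r_[np.concatenate([np.r_[fk(q,p,*k)[0]-e,100*(fk(q,p,*k)[1]*Ro.from_rotvec(o).inv()).as_rotvec()] for q,e,o in D]),.01*p[4:]],[300,400,450,150,0,0])
E
python3 - <<'E'
from kin import *
for s4 in(1,-1):
  for s6 in(1,-1):
    for c in(np.pi/2,-np.pi/2):
      s=fit(s4,s6,c);print(s4,s6,round(c,2),round(s.cost,1),s.x.round(1))
E
```

```text
1 1 1.57 258.4 [338.1 614.3 501.4 163.2 106.3 -16.3]
1 1 -1.57 246647.0 [338.1 614.3 501.4 163.2 106.3 -16.3]
1 -1 1.57 125759.7 [338.1 614.3 501.4 163.2 106.3 -16.3]
1 -1 -1.57 58972.5 [338.1 614.3 501.4 163.2 106.3 -16.3]
-1 1 1.57 7662.8 [185.1 301.4 418.9 -67.8 -72.9  67.4]
-1 1 -1.57 238047.1 [185.1 301.4 418.9 -67.8 -72.9  67.4]
-1 -1 1.57 120799.2 [185.1 301.4 418.9 -67.8 -72.9  67.4]
-1 -1 -1.57 68317.4 [185.1 301.4 418.9 -67.8 -72.9  67.4]
```

Run:
```python
from kin import *
s=fit(1,1,np.pi/2).x
lo=np.array([-3,-.9,.09,-1.31,.11,-2.54]);hi=np.array([3,2.11,2.58,4.45,2.69,2.54])
def ik(P,R,q0):
    t=np.array(P)-163*R[:,2];R=Ro.from_matrix(R)
    def f(q):
        x,r=fk(q,s,1,1); return np.r_[(x-t)/100,(r*R.inv()).as_rotvec()]
    return least_squares(f,np.clip(q0,lo+.01,hi-.01),bounds=(lo,hi))
q=np.array(ctrl.get_obs()["qpos"])
for P in([540,235,115],[480,215,115]):
  for yf in(-1.3,-1.1,-.9,-.7,.9,1.1,1.3,1.6,1.9):
    b=q;ok=[]
    for k in range(1,21):
        f=k/20;r=ik(P,toolR(.18+f*(yf-.18),np.radians(10+47*f)),b);b=r.x;ok.append(r.cost)
    print(P,yf,b.round(2),"maxcost",round(max(ok),4))
```

```text
[540, 235, 115] -1.3 [ 0.82  0.85  1.6  -0.81  1.43  0.99] maxcost 0.0
[540, 235, 115] -1.1 [ 0.86  0.81  1.71 -0.94  1.31  0.98] maxcost 0.0
[540, 235, 115] -0.9 [ 0.88  0.78  1.82 -1.09  1.19  0.99] maxcost 0.0
[540, 235, 115] -0.7 [ 0.89  0.75  1.94 -1.27  1.07  1.04] maxcost 0.0004
[540, 235, 115] 0.9 [ 0.27  0.54  2.15  0.49  0.11 -2.54] maxcost 0.2499
[540, 235, 115] 1.1 [ 0.23  0.56  2.12  0.31  0.11 -2.54] maxcost 0.2996
[540, 235, 115] 1.3 [ 0.21  0.58  2.08  0.14  0.11 -2.54] maxcost 0.3681
[540, 235, 115] 1.6 [ 0.2   0.61  2.02 -0.12  0.11 -2.54] maxcost 0.5022
[540, 235, 115] 1.9 [ 0.21  0.64  1.96 -0.37  0.11 -2.54] maxcost 0.6663
[480, 215, 115] -1.3 [ 0.87  0.81  1.72 -0.78  1.4   1.07] maxcost 0.0
[480, 215, 115] -1.1 [ 0.91  0.77  1.83 -0.91  1.28  1.06] maxcost 0.0
[480, 215, 115] -0.9 [ 0.95  0.75  1.93 -1.07  1.17  1.09] maxcost 0.0
[480, 215, 115] -0.7 [ 0.97  0.72  2.04 -1.25  1.07  1.14] maxcost 0.0013
[480, 215, 115] 0.9 [ 0.26  0.5   2.25  0.47  0.11 -2.54] maxcost 0.2877
[480, 215, 115] 1.1 [ 0.22  0.52  2.22  0.28  0.11 -2.54] maxcost 0.3302
[480, 215, 115] 1.3 [ 0.2   0.54  2.19  0.1   0.11 -2.54] maxcost 0.3896
[480, 215, 115] 1.6 [ 0.18  0.57  2.13 -0.17  0.11 -2.54] maxcost 0.507
[480, 215, 115] 1.9 [ 0.19  0.6   2.06 -0.42  0.11 -2.54] maxcost 0.651
```

```bash
cat >> h.py <<'E'
def plan(P1,R1,n,off=163):
    from scipy.spatial.transform import Slerp
    o=ctrl.get_obs();R0=Ro.from_rotvec(o["orientation"]);p0=o["ee_pos"];P0=p0+off*R0.as_matrix()[:,2]
    S=Slerp([0,1],Ro.concatenate([R0,Ro.from_matrix(R1)]));print("P0",P0.round(1))
    pp,pr=p0,R0
    for k in range(1,n+1):
        r=S(k/n);p=P0+(np.array(P1)-P0)*k/n-off*r.as_matrix()[:,2]
        rm=S((k-.5)/n);pm=P0+(np.array(P1)-P0)*(k-.5)/n-off*rm.as_matrix()[:,2]
        print(k,"mid",((pm-pp)/100).round(2),"end",((p-pp)/100).round(2),"tw",((r*pr.inv()).as_rotvec()/.5).round(3)); pp,pr=p,r
E
python3 - <<'E'
from h import *
plan([525,200,118],toolR(-1.1,np.radians(55)),4)
E
```

```text
P0 [526.7 247.5 110.7]
1 mid [-0.16  0.09 -0.01] end [-0.3   0.19 -0.05] tw [-0.233 -0.353 -0.623]
2 mid [-0.1   0.12 -0.06] end [-0.17  0.25 -0.13] tw [-0.233 -0.353 -0.623]
3 mid [-0.03  0.13 -0.09] end [-0.02  0.26 -0.19] tw [-0.233 -0.353 -0.623]
4 mid [ 0.05  0.12 -0.11] end [ 0.13  0.22 -0.22] tw [-0.233 -0.353 -0.623]
```

Call:
send_rows --commands '[{"translation": [-0.03,0.02,0],"twist": [-0.02,-0.035,-0.06]},{"translation": [-0.06,0.04,0],"twist": [-0.05,-0.07,-0.12]},{"translation": [-0.1,0.05,0],"twist": [-0.07,-0.105,-0.185]},{"translation": [-0.13,0.07,0],"twist": [-0.09,-0.14,-0.25]},{"translation": [-0.16,0.09,-0.01],"twist": [-0.115,-0.175,-0.31]},{"translation": [-0.19,0.11,-0.02],"twist": [-0.14,-0.21,-0.37]},{"translation": [-0.22,0.13,-0.02],"twist": [-0.16,-0.245,-0.435]},{"translation": [-0.25,0.15,-0.03],"twist": [-0.185,-0.28,-0.5]},{"translation": [-0.27,0.17,-0.04],"twist": [-0.21,-0.315,-0.56]},{"translation": [-0.3,0.19,-0.05],"twist": [-0.233,-0.353,-0.623]}]'

```text
t: 10.45
ee_pos: [473.1, 246.0, 265.4]
orientation: [0.179, 2.788, -0.062]
ft_force: [0.0, -0.4, -5.1]
width: 54.4
```

Call:
send_rows --commands '[{"translation": [-0.02,0.02,-0.01],"twist": [-0.02,-0.035,-0.06]},{"translation": [-0.04,0.05,-0.02],"twist": [-0.05,-0.07,-0.12]},{"translation": [-0.06,0.07,-0.04],"twist": [-0.07,-0.105,-0.185]},{"translation": [-0.08,0.1,-0.05],"twist": [-0.09,-0.14,-0.25]},{"translation": [-0.1,0.12,-0.06],"twist": [-0.115,-0.175,-0.31]},{"translation": [-0.12,0.15,-0.07],"twist": [-0.14,-0.21,-0.37]},{"translation": [-0.13,0.17,-0.09],"twist": [-0.16,-0.245,-0.435]},{"translation": [-0.15,0.2,-0.1],"twist": [-0.185,-0.28,-0.5]},{"translation": [-0.16,0.22,-0.12],"twist": [-0.21,-0.315,-0.56]},{"translation": [-0.17,0.25,-0.13],"twist": [-0.233,-0.353,-0.623]}]'

```text
t: 11.45
ee_pos: [456.2, 271.0, 252.3]
orientation: [0.56, 2.548, -0.27]
ft_force: [0.9, -0.2, -3.7]
width: 53.8
```

Run:
```python
from h import *
st();plan([525,200,118],toolR(-1.1,np.radians(55)),2)
```

```text
{'t': 11.45, 'qpos': [0.63, 0.53, 1.99, -0.96, 0.65, 0.28], 'ee_pos': [456.18, 271.0, 252.34], 'ft_force': [0.9, -0.19, -3.72], 'width': 53.77}
P0 [528.1 223.3 114. ]
1 mid [-0.04  0.13 -0.09] end [-0.03  0.26 -0.19] tw [-0.233 -0.352 -0.618]
2 mid [ 0.04  0.12 -0.11] end [ 0.12  0.22 -0.22] tw [-0.233 -0.352 -0.618]
```

Call:
send_rows --commands '[{"translation": [-0.01,0.03,-0.02],"twist": [-0.02,-0.035,-0.06]},{"translation": [-0.02,0.05,-0.04],"twist": [-0.05,-0.07,-0.12]},{"translation": [-0.03,0.08,-0.05],"twist": [-0.07,-0.105,-0.185]},{"translation": [-0.03,0.11,-0.07],"twist": [-0.09,-0.14,-0.25]},{"translation": [-0.04,0.13,-0.09],"twist": [-0.115,-0.175,-0.31]},{"translation": [-0.04,0.16,-0.11],"twist": [-0.14,-0.21,-0.37]},{"translation": [-0.04,0.18,-0.13],"twist": [-0.16,-0.245,-0.435]},{"translation": [-0.04,0.21,-0.15],"twist": [-0.185,-0.28,-0.5]},{"translation": [-0.03,0.23,-0.17],"twist": [-0.21,-0.315,-0.56]},{"translation": [-0.03,0.26,-0.19],"twist": [-0.233,-0.352,-0.618]}]'

```text
t: 12.45
ee_pos: [453.4, 297.2, 233.5]
orientation: [0.891, 2.255, -0.452]
ft_force: [0.1, 0.4, -4.4]
width: 54.0
```

Call:
send_rows --commands '[{"translation": [0.01,0.02,-0.02],"twist": [-0.02,-0.035,-0.06]},{"translation": [0.01,0.05,-0.04],"twist": [-0.05,-0.07,-0.12]},{"translation": [0.02,0.07,-0.06],"twist": [-0.07,-0.105,-0.185]},{"translation": [0.03,0.1,-0.09],"twist": [-0.09,-0.14,-0.25]},{"translation": [0.04,0.12,-0.11],"twist": [-0.115,-0.175,-0.31]},{"translation": [0.06,0.14,-0.13],"twist": [-0.14,-0.21,-0.37]},{"translation": [0.07,0.16,-0.15],"twist": [-0.16,-0.245,-0.435]},{"translation": [0.09,0.18,-0.17],"twist": [-0.185,-0.28,-0.5]},{"translation": [0.1,0.2,-0.2],"twist": [-0.21,-0.315,-0.56]},{"translation": [0.12,0.22,-0.22],"twist": [-0.233,-0.352,-0.618]}]'

```text
t: 13.45
ee_pos: [465.3, 319.3, 210.3]
orientation: [1.174, 1.919, -0.612]
ft_force: [1.0, 0.2, -4.2]
width: 54.0
```

Run:
```python
from h import *
st();plan([525,200,118],toolR(-1.1,np.radians(55)),1)
s=grab("side");b=s["img"][60:240,190:430]
cv2.imwrite("pics/p4.png",cv2.resize(b,(720,540),interpolation=2)[:,:,::-1])
```

```text
{'t': 13.45, 'qpos': [0.76, 0.74, 1.81, -0.99, 1.22, 0.96], 'ee_pos': [465.29, 319.34, 210.31], 'ft_force': [0.95, 0.18, -4.16], 'width': 54.05}
P0 [526.  200.4 116.9]
1 mid [-0.   -0.    0.01] end [-0.01 -0.    0.01] tw [ 0.001 -0.001 -0.003]
```

View pics/p4.png

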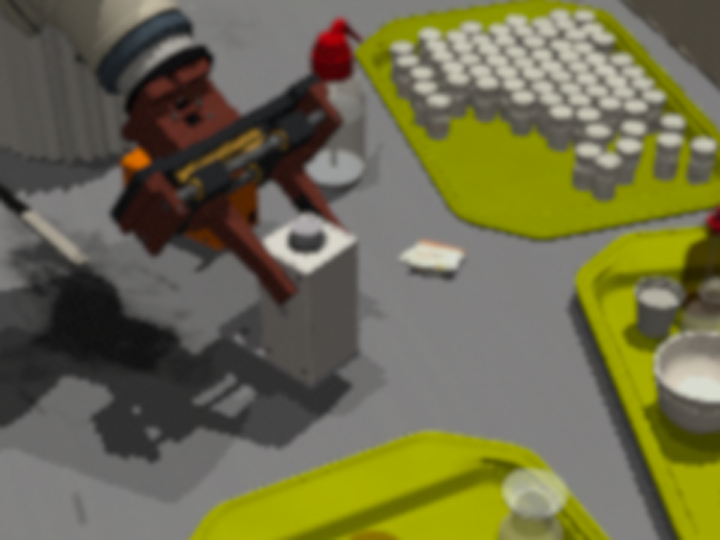

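Call:
send_rows --commands '[{"translation": [0,0,-0.03],"twist": [0,0,0]},{"translation": [0,0,-0.06],"twist": [0,0,0]},{"translation": [0,0,-0.09],"twist": [0,0,0]},{"translation": [0,0,-0.12],"twist": [0,0,0]},{"translation": [0,0,-0.14],"twist": [0,0,0]},{"translation": [0,0,-0.16],"twist": [0,0,0]},{"translation": [0,0,-0.18],"twist": [0,0,0]},{"translation": [0,0,-0.19],"twist": [0,0,0]},{"translation": [0,0,-0.2],"twist": [0,0,0]},{"translation": [0,0,-0.2],"twist": [0,0,0]}]'

```text
t: 14.5
ee_pos: [465.2, 319.2, 190.6]
orientation: [1.172, 1.922, -0.611]
ft_force: [0.5, 0.4, -4.6]
width: 53.8
```

Not touching yet; lower slightly more.

Call:
send_rows --commands '[{"translation": [0,0,-0.005],"twist": [0,0,0]},{"translation": [0,0,-0.01],"twist": [0,0,0]},{"translation": [0,0,-0.015],"twist": [0,0,0]},{"translation": [0,0,-0.02],"twist": [0,0,0]},{"translation": [0,0,-0.025],"twist": [0,0,0]},{"translation": [0,0,-0.03],"twist": [0,0,0]},{"translation": [0,0,-0.035],"twist": [0,0,0]},{"translation": [0,0,-0.04],"twist": [0,0,0]},{"translation": [0,0,-0.04],"twist": [0,0,0]},{"translation": [0,0,-0.04],"twist": [0,0,0]}]'

```text
t: 15.5
ee_pos: [465.6, 319.4, 187.8]
orientation: [1.172, 1.92, -0.611]
ft_force: [-0.4, 0.0, 8.5]
width: 53.9
```

Call:
send_rows --commands '[{"translation": [0,0,0.005],"twist": [0,0,0]},{"translation": [0,0,0.01],"twist": [0,0,0]},{"translation": [0,0,0.01],"twist": [0,0,0]},{"translation": [0,0,0.01],"twist": [0,0,0]},{"translation": [0,0,0.01],"twist": [0,0,0]},{"translation": [-0.02,0.04,0.04],"twist": [0,0,0]},{"translation": [-0.08,0.15,0.13],"twist": [0,0,0]},{"translation": [-0.15,0.29,0.24],"twist": [0,0,0]},{"translation": [-0.22,0.44,0.36],"twist": [0,0,0]},{"translation": [-0.3,0.58,0.47],"twist": [0,0,0]}]' --grip -1

```text
t: 16.5
ee_pos: [434.5, 379.1, 235.3]
orientation: [1.172, 1.922, -0.609]
ft_force: [0.4, -0.5, -0.2]
width: 87.8
```

Run:
```python
from h import *
st()
s=grab("side","pics/s5.png");d=grab("top","pics/t5.png")
b=cv2.resize(s["img"][80:220,230:370],(560,560),interpolation=2)
a=cv2.resize(d["img"][170:270,220:320],(560,560),interpolation=2)
cv2.imwrite("pics/p5.png",cv2.resize(np.hstack([b,a]),(800,400))[:,:,::-1])
```

```text
{'t': 16.5, 'qpos': [0.86, 0.72, 1.76, -0.9, 1.31, 0.93], 'ee_pos': [434.49, 379.14, 235.3], 'ft_force': [0.39, -0.49, -0.16], 'width': 87.77}
```

View pics/p5.png

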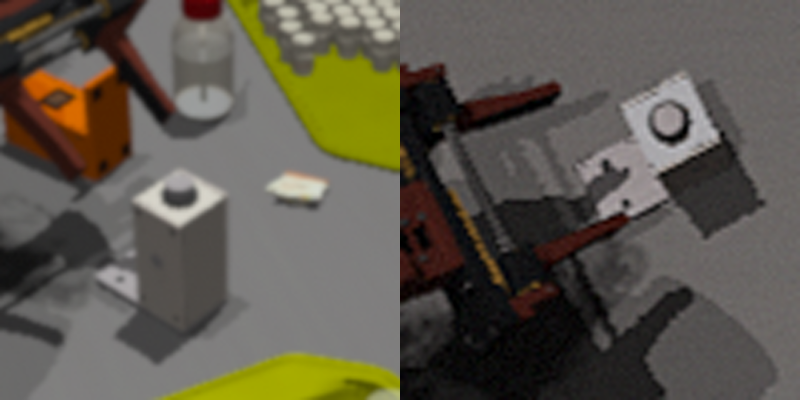

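Run:
```python
import cv2,numpy as np
t=cv2.imread("pics/top0.png",0);s=cv2.imread("pics/side0.png",0)
print(t[211:225,252:267]);print(s[144:160,258:277])
p=cv2.imread("pics/p3.png")
T=t[210:226,251:268];S=s[143:161,257:278];p=p[225:285,170:230]
L=[cv2.resize(x if x.ndim==3 else cv2.cvtColor(x,8),(260,260),interpolation=cv2.INTER_CUBIC) for x in(T,S,p)]
cv2.imwrite("pics/w.png",np.hstack(L))
```

```text
[[172 165 168 173 175 169 171 169 172 168 171 170 166 166 167]
 [170 169 160 153 155 154 158 156 157 152 152 157 165 168 167]
 [170 169 102   0   0   2  24  14  18  16  40  80 143 172 167]
 [172 151  70   8  39  46  39  22  29  41  23   0 120 175 168]
 [170 151  76  31  81  85  67  46  75  95  55   0 127 178 166]
 [174 148  62  43  79  81  54  45  72  90  58   0 127 175 170]
 [174 133  30  47  82  88  67  59  77  90  55   1 126 176 163]
 [175 132  38  50  89  89  65  60  82  91  59   9 129 178 143]
 [177 129  31  39  73  71  56  47  63  73  40  13 129 177 146]
 [173 117  45  45  32  18  16  19  10  10   5  46 142 174 163]
 [169 152 133 141 123 107 102 103  95  88  85 107 155 166 156]
 [166 171 171 174 176 172 179 174 177 177 177 174 170 168 148]
 [165 164 165 165 168 167 166 164 168 165 166 168 165 167 161]
 [165 164 163 162 162 166 166 164 165 164 164 166 165 167 165]]
[[ 63  65  68  71  75  81  88  99 115 131 141 143 141 147 161 173 182 180
  178]
 [ 83  83  92 103 118 131 138 145 154 165 177 181 178 179 184 192 196 196
  195]
 [133 131 136 149 164 177 181 179 176 178 186 190 191 1
[... 379 characters left out ...]
  97 102 100  96  89  74  79 132 178 197 200
  200]
 [200 199 199 186 146  89  75  89  93  89  84  80  75  66 102 158 191 199
  201]
 [200 200 199 192 158 101  66  75  82  79  73  73  74  67  85 143 184 198
  200]
 [200 200 200 195 171 122  72  67  78  79  78  80  88  93 111 150 183 197
  200]
 [200 200 200 198 187 151 100  84  93 105 121 133 141 149 159 177 193 199
  198]
 [200 200 200 200 195 175 149 142 147 157 172 183 186 187 185 187 191 194
  193]
 [200 200 200 199 196 192 188 188 188 186 188 191 191 187 180 172 171 170
  166]
 [199 200 199 194 189 189 190 191 190 182 174 170 163 158 151 142 131 121
  112]
 [191 195 193 184 173 168 166 163 161 152 140 127 114 106 102  97  92  86
   80]]
```

View pics/w.png

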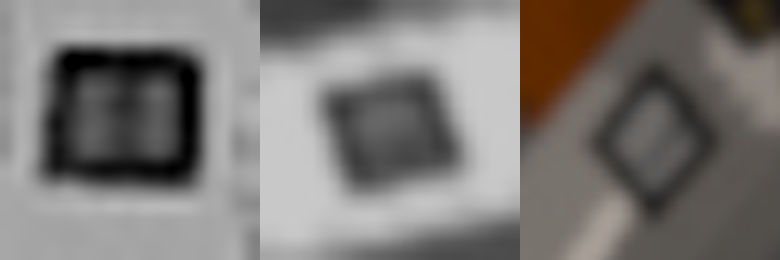

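Run:
```python
from h import *
d=grab("top");s=grab("side")
def T(n,x,y): return (220+(x-400)/4-.4,170+y/4-.4) if n else (230+x/400*140-.4,80+y/400*140-.4)
print("button",onplane(d,*T(1,671,120),122).round(1),onplane(s,*T(0,181,184),122).round(1))
c=[(622,104),(684,72),(723,136),(660,172)]
C=[onplane(d,*T(1,*q),110) for q in c];print(np.round(C,1),np.mean(C,0).round(1))
c=[(134,202),(180,168),(229,188),(184,228)]
C2=[onplane(s,*T(0,*q),110) for q in c];print(np.round(C2,1),np.mean(C2,0).round(1))
```

```text
button [526.6 194.1 122. ] [529.8 197.5 122. ]
[[540.3 227.9 110. ]
 [561.1 186.4 110. ]
 [517.2 160.8 110. ]
 [494.  202.7 110. ]] [528.2 194.4 110. ]
[[494.7 204.4 110. ]
 [541.2 232.3 110. ]
 [567.1 194.8 110. ]
 [518.9 161.6 110. ]] [530.5 198.3 110. ]
```

Run:
```python
from h import *
R=toolR(-1.1-np.pi/2,0)
delta([529,196,170],R)
plan([529,196,170],R,4)
```

```text
tcp [529. 196. 333.] trans [ 0.942 -1.819  0.988] twist [ 2.013 -0.649 -2.887]
P0 [495.9 259.4 140.5]
1 mid [ 0.21 -0.11  0.16] end [ 0.41 -0.27  0.33] tw [ 0.503 -0.162 -0.722]
2 mid [ 0.17 -0.2   0.16] end [ 0.32 -0.43  0.3 ] tw [ 0.503 -0.162 -0.722]
3 mid [ 0.11 -0.26  0.13] end [ 0.18 -0.54  0.23] tw [ 0.503 -0.162 -0.722]
4 mid [ 0.03 -0.29  0.08] end [ 0.03 -0.58  0.13] tw [ 0.503 -0.162 -0.722]
```

Call:
send_rows --commands '[{"translation": [0.02,-0.01,0.07],"twist": [0.05,-0.016,-0.072]},{"translation": [0.05,-0.02,0.14],"twist": [0.1,-0.032,-0.144]},{"translation": [0.09,-0.04,0.21],"twist": [0.15,-0.048,-0.216]},{"translation": [0.14,-0.07,0.28],"twist": [0.2,-0.065,-0.29]},{"translation": [0.2,-0.11,0.35],"twist": [0.25,-0.08,-0.36]},{"translation": [0.25,-0.14,0.42],"twist": [0.3,-0.097,-0.433]},{"translation": [0.29,-0.17,0.48],"twist": [0.35,-0.113,-0.505]},{"translation": [0.33,-0.2,0.54],"twist": [0.4,-0.13,-0.578]},{"translation": [0.37,-0.24,0.6],"twist": [0.45,-0.146,-0.65]},{"translation": [0.41,-0.27,0.66],"twist": [0.503,-0.162,-0.722]}]'

```text
t: 17.7
ee_pos: [476.5, 349.8, 300.1]
orientation: [1.705, 1.765, -0.506]
ft_force: [0.6, 0.1, 0.1]
width: 87.7
```

Call:
send_rows --commands '[{"translation": [0.03,-0.04,0.04],"twist": [0.05,-0.016,-0.072]},{"translation": [0.07,-0.08,0.08],"twist": [0.1,-0.032,-0.144]},{"translation": [0.1,-0.12,0.12],"twist": [0.15,-0.048,-0.216]},{"translation": [0.14,-0.16,0.16],"twist": [0.2,-0.065,-0.29]},{"translation": [0.17,-0.2,0.2],"twist": [0.25,-0.08,-0.36]},{"translation": [0.2,-0.25,0.23],"twist": [0.3,-0.097,-0.433]},{"translation": [0.23,-0.29,0.26],"twist": [0.35,-0.113,-0.505]},{"translation": [0.26,-0.34,0.29],"twist": [0.4,-0.13,-0.578]},{"translation": [0.29,-0.38,0.32],"twist": [0.45,-0.146,-0.65]},{"translation": [0.32,-0.43,0.35],"twist": [0.503,-0.162,-0.722]}]'

```text
t: 18.7
ee_pos: [508.5, 306.9, 334.9]
orientation: [2.207, 1.519, -0.37]
ft_force: [0.4, -0.4, 0.3]
width: 87.9
```

Run:
```python
from h import *
st();R=toolR(-1.1-np.pi/2,0)
plan([529,196,170],R,2)
```

```text
{'t': 18.7, 'qpos': [0.61, 0.53, 1.68, -0.45, 1.25, 1.19], 'ee_pos': [508.47, 306.87, 334.89], 'ft_force': [0.42, -0.39, 0.27], 'width': 87.87}
P0 [512.6 226.7 193. ]
1 mid [ 0.11 -0.26  0.03] end [ 0.18 -0.54  0.04] tw [ 0.5   -0.164 -0.718]
2 mid [ 0.03 -0.29 -0.02] end [ 0.03 -0.57 -0.06] tw [ 0.5   -0.164 -0.718]
```

Call:
send_rows --commands '[{"translation": [0.02,-0.05,0.01],"twist": [0.05,-0.016,-0.072]},{"translation": [0.05,-0.1,0.01],"twist": [0.1,-0.033,-0.144]},{"translation": [0.07,-0.16,0.02],"twist": [0.15,-0.05,-0.216]},{"translation": [0.09,-0.21,0.03],"twist": [0.2,-0.066,-0.288]},{"translation": [0.11,-0.26,0.03],"twist": [0.25,-0.082,-0.36]},{"translation": [0.13,-0.32,0.03],"twist": [0.3,-0.1,-0.43]},{"translation": [0.14,-0.37,0.04],"twist": [0.35,-0.115,-0.5]},{"translation": [0.16,-0.43,0.04],"twist": [0.4,-0.13,-0.575]},{"translation": [0.17,-0.48,0.04],"twist": [0.45,-0.148,-0.646]},{"translation": [0.18,-0.54,0.04],"twist": [0.5,-0.164,-0.718]}]'

```text
t: 19.7
ee_pos: [526.3, 252.8, 338.7]
orientation: [2.663, 1.177, -0.201]
ft_force: [-0.5, -0.0, -0.5]
width: 88.0
```

Call:
send_rows --commands '[{"translation": [0.01,-0.06,0],"twist": [0.055,-0.018,-0.08]},{"translation": [0.01,-0.12,0],"twist": [0.11,-0.036,-0.16]},{"translation": [0.02,-0.19,-0.01],"twist": [0.167,-0.055,-0.24]},{"translation": [0.03,-0.25,-0.01],"twist": [0.22,-0.073,-0.32]},{"translation": [0.03,-0.32,-0.02],"twist": [0.278,-0.09,-0.4]},{"translation": [0.03,-0.38,-0.03],"twist": [0.333,-0.11,-0.48]},{"translation": [0.03,-0.45,-0.04],"twist": [0.39,-0.127,-0.56]},{"translation": [0.03,-0.51,-0.05],"twist": [0.444,-0.146,-0.64]},{"translation": [0.03,-0.57,-0.06],"twist": [0.5,-0.164,-0.718]},{"translation": [0.03,-0.57,-0.06],"twist": [0.5,-0.164,-0.718]}]'

```text
t: 20.7
ee_pos: [529.1, 195.3, 332.5]
orientation: [3.053, 0.733, -0.001]
ft_force: [-0.2, -0.1, -1.0]
width: 87.9
```

Run:
```python
from h import *
st();R=toolR(-1.1-np.pi/2,0)
plan([529,196,110],R,1)
```

```text
{'t': 20.7, 'qpos': [0.33, 0.43, 1.82, -0.0, 0.89, 1.43], 'ee_pos': [529.09, 195.26, 332.51], 'ft_force': [-0.24, -0.12, -1.02], 'width': 87.94}
P0 [529.  195.  169.5]
1 mid [-0.   0.  -0.3] end [-0.    0.01 -0.6 ] tw [ 0.003 -0.001 -0.001]
```

Call:
send_rows --commands '[{"translation": [0,0.01,-0.1],"twist": [0,0,0]},{"translation": [0,0.01,-0.2],"twist": [0,0,0]},{"translation": [0,0.01,-0.3],"twist": [0,0,0]},{"translation": [0,0.01,-0.4],"twist": [0,0,0]},{"translation": [0,0.01,-0.48],"twist": [0,0,0]},{"translation": [0,0.01,-0.55],"twist": [0,0,0]},{"translation": [0,0.01,-0.61],"twist": [0,0,0]},{"translation": [0,0.01,-0.61],"twist": [0,0,0]},{"translation": [0,0.01,-0.61],"twist": [0,0,0]},{"translation": [0,0.01,-0.61],"twist": [0,0,0]}]'

```text
t: 21.7
ee_pos: [529.4, 197.2, 272.1]
orientation: [3.052, 0.737, -0.0]
ft_force: [0.2, 0.1, 0.5]
width: 87.8
```

Call:
send_rows --commands '[{"translation": [0,0,0],"twist": [0,0,0]},{"translation": [0,0,0],"twist": [0,0,0]},{"translation": [0,0,0],"twist": [0,0,0]},{"translation": [0,0,0],"twist": [0,0,0]},{"translation": [0,0,0],"twist": [0,0,0]},{"translation": [0,0,0],"twist": [0,0,0]},{"translation": [0,0,0.05],"twist": [0,0,0]},{"translation": [0,0,0.1],"twist": [0,0,0]},{"translation": [0,0,0.15],"twist": [0,0,0]},{"translation": [0,0,0.2],"twist": [0,0,0]}]' --grip 1

```text
t: 22.7
ee_pos: [529.2, 197.2, 292.1]
orientation: [3.052, 0.737, -0.002]
ft_force: [0.6, -0.1, -3.9]
width: 49.8
```

Call:
send_rows --commands '[{"translation": [-0.01,-0.02,0.1],"twist": [0,0,0.1]},{"translation": [-0.02,-0.06,0.2],"twist": [0,0,0.2]},{"translation": [-0.03,-0.11,0.3],"twist": [0,0,0.3]},{"translation": [-0.04,-0.17,0.4],"twist": [0,0,0.4]},{"translation": [-0.05,-0.23,0.5],"twist": [0,0,0.5]},{"translation": [-0.06,-0.3,0.6],"twist": [0,0,0.6]},{"translation": [-0.07,-0.37,0.7],"twist": [0,0,0.7]},{"translation": [-0.08,-0.44,0.8],"twist": [0,0,0.8]},{"translation": [-0.09,-0.52,0.9],"twist": [0,0,0.9]},{"translation": [-0.1,-0.6,1],"twist": [0,0,1]}]'

```text
t: 23.7
ee_pos: [519.0, 136.9, 392.4]
orientation: [2.773, 1.472, -0.001]
ft_force: [0.3, 0.3, -4.5]
width: 50.0
```

Call:
send_rows --commands '[{"translation": [-0.01,-0.08,0.04],"twist": [0,0,0.1]},{"translation": [-0.03,-0.17,0.08],"twist": [0,0,0.2]},{"translation": [-0.04,-0.25,0.12],"twist": [0,0,0.3]},{"translation": [-0.06,-0.34,0.16],"twist": [0,0,0.4]},{"translation": [-0.07,-0.42,0.2],"twist": [0,0,0.5]},{"translation": [-0.09,-0.51,0.24],"twist": [0,0,0.6]},{"translation": [-0.1,-0.6,0.28],"twist": [0,0,0.7]},{"translation": [-0.12,-0.68,0.32],"twist": [0,0,0.8]},{"translation": [-0.13,-0.77,0.36],"twist": [0,0,0.9]},{"translation": [-0.15,-0.85,0.4],"twist": [0,0,1]}]'

```text
t: 24.7
ee_pos: [503.9, 51.8, 432.1]
orientation: [2.322, 2.112, 0.0]
ft_force: [-1.0, -0.9, -4.2]
width: 50.0
```

Call:
send_rows --commands '[{"translation": [-0.01,-0.08,0],"twist": [0,0,0.1]},{"translation": [-0.03,-0.17,0],"twist": [0,0,0.2]},{"translation": [-0.04,-0.25,0],"twist": [0,0,0.3]},{"translation": [-0.06,-0.34,0],"twist": [0,0,0.4]},{"translation": [-0.07,-0.42,0],"twist": [0,0,0.5]},{"translation": [-0.09,-0.51,0],"twist": [0,0,0.6]},{"translation": [-0.1,-0.6,0],"twist": [0,0,0.7]},{"translation": [-0.12,-0.68,0],"twist": [0,0,0.8]},{"translation": [-0.13,-0.77,0],"twist": [0,0,0.9]},{"translation": [-0.15,-0.85,0],"twist": [0,0,1]}]'

```text
t: 25.7
ee_pos: [488.9, -33.2, 432.0]
orientation: [1.728, 2.621, 0.001]
ft_force: [0.1, 0.2, -5.0]
width: 49.8
```

Call:
send_rows --commands '[{"translation": [0,-0.08,0],"twist": [0,0,0.1]},{"translation": [0,-0.16,0],"twist": [0,0,0.2]},{"translation": [0,-0.24,0],"twist": [0,0,0.3]},{"translation": [0,-0.32,0],"twist": [0,0,0.4]},{"translation": [0,-0.4,0],"twist": [0,0,0.5]},{"translation": [0,-0.48,0],"twist": [0,0,0.6]},{"translation": [0,-0.55,0],"twist": [0,0,0.7]},{"translation": [0,-0.62,0],"twist": [0,0,0.8]},{"translation": [0,-0.68,0],"twist": [0,0,0.9]},{"translation": [0,-0.7,0],"twist": [0,0,1]}]'

```text
t: 26.7
ee_pos: [489.0, -103.2, 432.0]
orientation: [1.026, 2.967, 0.002]
ft_force: [0.3, 0.1, -3.7]
width: 49.7
```

Run:
```python
from h import *
st()
o=ctrl.get_obs();R=Ro.from_rotvec(o["orientation"]).as_matrix();y=R[:,1];print("yaw",np.arctan2(y[1],y[0]))
s=grab("side","pics/s6.png")
P=o["ee_pos"]+R[:,2]*163; w=P+np.array([0,0,-46])-25*y;print(proj(s,w))
u,v=proj(s,w).astype(int)
c=s["img"][v-16:v+17,u-20:u+21]
wide=s["img"][v-130:v+170,u-150:u+150]
cv2.imwrite("pics/p6.png",np.hstack([cv2.resize(c,(480,396),interpolation=cv2.INTER_CUBIC),cv2.resize(wide,(320,396)) if wide.size else np.zeros((396,1,3),np.uint8)])[:,:,::-1])
print(cv2.cvtColor(c,7)[6:27,8:33])
```

```text
{'t': 26.7, 'qpos': [-0.23, 0.2, 1.88, 0.0, 1.06, -1.14], 'ee_pos': [488.96, -103.2, 431.96], 'ft_force': [0.26, 0.1, -3.73], 'width': 49.72}
yaw 0.9047104829159744
[328.41593622 217.77432871]
[[88 87 87 86 83 82 80 78 75 69 64 61 57 49 44 42 38 35 36 50 72 85 87 88
  88]
 [88 87 87 86 83 80 82 83 83 82 82 81 77 72 65 64 61 57 53 64 79 86 88 88
  88]
 [88 87 86 82 71 62 64 70 73 77 81 84 83 82 82 82 81 78 75 78 85 88 88 88
  88]
 [88 87 86 75 54 35 34 40 46 53 64 69 72 73 77 81 84 84 83 84 87 88 88 88
  88]
 [88 88 85 71 45 23 24 34 37 37 40 41 42 45 54 63 70 73 75 79 82 86 86 87
  88]
 [88 87 85 69 42 24 38 55 61 58 51 40 29 25 29 37 41 44 51 58 65 73 81 86
  87]
 [88 87 85 70 42 26 47 70 81 82 76 64 47 33 36 44 46 42 37 35 35 49 70 84
  88]
 [88 87 84 69 43 27 48 73 86 89 87 79 66 50 55 67 71 67 59 45 26 36 64 83
  87]
 [88 88 84 70 43 28 49 74 86 89 89 86 76 61 64 79 85 85 79 61 33 35 64 83
  88]
 [87 87 84 70 43 27 48 73 86 89 89 87 78 63 68 84 89 90 84 65 36 36 65 83
  88]
 [88 88 84 70 43 28 48 72 85 87 88 86 76 62 70 83 88 89 84 65 34 35 65 83
  88]
 [87 87 85 70 43 26 42 61 74 79 82 82 75 66 72 83 87 88 84 64 33 35 66 83
  88]
 [87 88 85 71 48 29 29 40 50 58 64 68 69 67 73 80 85 86 81 63 32 35 66 83
  87]
 [88 88 87 78 64 53 46 40 38 39 40 41 44 51 60 68 71 74 73 56 31 37 67 84
  87]
 [88 88 87 85 82 77 72 66 61 58 52 44 38 36 39 41 45 50 52 41 25 40 68 84
  87]
 [88 89 88 88 88 87 85 83 82 81 77 69 64 58 52 46 42 38 37 31 27 45 70 85
  87]
 [88 87 87 87 88 88 87 87 88 87 86 84 83 81 77 72 66 61 57 53 50 61 76 86
  87]
 [87 88 87 88 88 88 87 88 88 88 88 88 87 88 86 84 84 82 80 77 75 78 85 86
  88]
 [88 88 88 88 89 88 88 88 88 88 88 87 88 88 88 88 88 87 88 86 86 87 87 88
  88]
 [88 88 88 87 87 88 88 88 87 88 88 87 87 88 88 88 88 88 87 88 88 88 88 88
  88]
 [88 87 88 88 87 88 88 88 87 87 88 88 88 88 87 88 88 88 87 89 88 88 88 88
  88]]
```

View pics/p6.png

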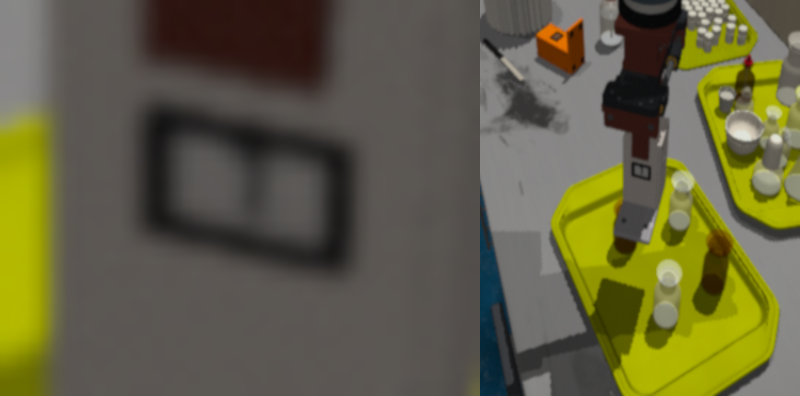

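Call:
send_rows --commands '[{"translation": [0,-0.02,0],"twist": [0,0,-0.1]},{"translation": [0,-0.04,0],"twist": [0,0,-0.2]},{"translation": [0,-0.06,0],"twist": [0,0,-0.3]},{"translation": [0,-0.08,0],"twist": [0,0,-0.4]},{"translation": [0,-0.1,0],"twist": [0,0,-0.5]},{"translation": [0,-0.12,0],"twist": [0,0,-0.6]},{"translation": [0,-0.13,0],"twist": [0,0,-0.7]},{"translation": [0,-0.13,0],"twist": [0,0,-0.8]},{"translation": [0,-0.13,0],"twist": [0,0,-0.9]},{"translation": [0,-0.13,0],"twist": [0,0,-1]}]'

```text
t: 27.75
ee_pos: [489.0, -115.6, 431.9]
orientation: [1.735, 2.617, 0.001]
ft_force: [0.1, 0.4, -3.9]
width: 49.8
```

Call:
send_rows --commands '[{"translation": [0,0,0],"twist": [0,0,-0.12]},{"translation": [0,0,0],"twist": [0,0,-0.24]},{"translation": [0,0,0],"twist": [0,0,-0.36]},{"translation": [0,0,0],"twist": [0,0,-0.48]},{"translation": [0,0,-0.06],"twist": [0,0,-0.56]},{"translation": [0,0,-0.14],"twist": [0,0,-0.61]},{"translation": [0,0,-0.23],"twist": [0,0,-0.61]},{"translation": [0,0,-0.32],"twist": [0,0,-0.61]},{"translation": [0,0,-0.4],"twist": [0,0,-0.61]},{"translation": [0,0,-0.45],"twist": [0,0,-0.61]}]'

```text
t: 28.75
ee_pos: [489.0, -115.7, 385.6]
orientation: [2.109, 2.327, -0.0]
ft_force: [-0.1, -0.4, -3.5]
width: 49.7
```

Run:
```python
from h import *
st();delta([489,-116.5,111],toolR(.099-np.pi/2,0))
s=grab("side","pics/s7.png");d=grab("top","pics/t7.png")
a=s["img"][150:350,240:440];b=d["img"][150:270,320:480]
cv2.imwrite("pics/p7.png",np.hstack([cv2.resize(a,(400,400),interpolation=2),cv2.resize(b,(400,400),interpolation=2)])[:,:,::-1])
```

```text
{'t': 28.75, 'qpos': [-0.26, 0.27, 1.91, -0.0, 0.96, -0.35], 'ee_pos': [489.04, -115.74, 385.59], 'ft_force': [-0.13, -0.4, -3.49], 'width': 49.69}
tcp [ 489.  -116.5  274. ] trans [-0.    -0.008 -1.116] twist [0.002 0.002 0.001]
```

View pics/p7.png

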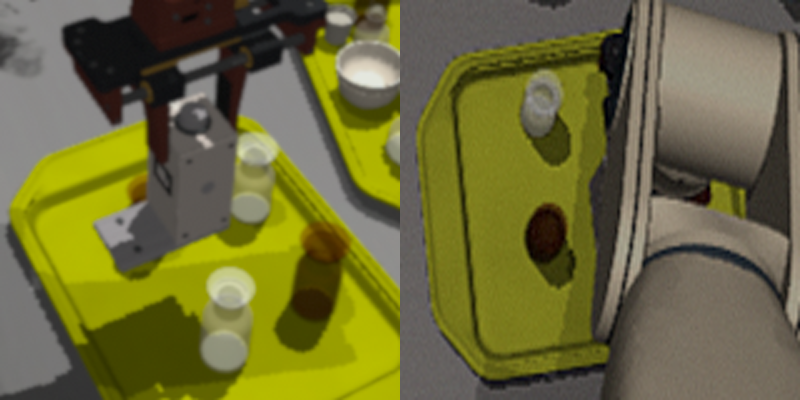

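Run:
```python
from h import *
s=grab("side");t=grab("top")
im=cv2.imread("pics/side0.png");hsv=cv2.cvtColor(im,cv2.COLOR_BGR2HSV)
a=onplane(s,352,325,2);b=onplane(s,314.5,271,2);print(a,b,(a+b)/2)
# top view stoppers/bases brown: dark centroid
g=cv2.cvtColor(cv2.imread("pics/top0.png"),cv2.COLOR_BGR2HSV)
m=cv2.inRange(g,(24,120,60),(40,255,255));m=cv2.bitwise_not(m)
for (x,y) in((378,219),(428,211)):
    w=np.zeros_like(m);w[y-14:y+14,x-14:x+14]=m[y-14:y+14,x-14:x+14]
    c=max(cv2.findContours(w,0,2)[0],key=cv2.contourArea);print(cv2.boundingRect(c),onplane(t,*np.mean(c[:,0],0),45).round(1))
```

```text
[ 499.62824632 -180.62237271    2.        ] [482.472762   -46.97599092   2.        ] [ 491.05050416 -113.79918182    2.        ]
(370, 211, 20, 22) [470.5 -59.   45. ]
(417, 203, 21, 22) [ 492.6 -187.3   45. ]
```

Call:
send_rows --commands '[{"translation": [0,0,-0.12],"twist": [0,0,0]},{"translation": [0,0,-0.24],"twist": [0,0,0]},{"translation": [0,0,-0.36],"twist": [0,0,0]},{"translation": [0,0,-0.48],"twist": [0,0,0]},{"translation": [0,0,-0.6],"twist": [0,0,0]},{"translation": [0,0,-0.7],"twist": [0,0,0]},{"translation": [0,0,-0.8],"twist": [0,0,0]},{"translation": [0,0,-0.9],"twist": [0,0,0]},{"translation": [0,0,-0.97],"twist": [0,0,0]},{"translation": [0,0,-1],"twist": [0,0,0]}]'

```text
t: 29.95
ee_pos: [489.1, -115.8, 285.8]
orientation: [2.109, 2.326, 0.0]
ft_force: [0.3, 0.3, -4.1]
width: 49.7
```

Call:
send_rows --commands '[{"translation": [0,0,-0.02],"twist": [0,0,0]},{"translation": [0,0,-0.04],"twist": [0,0,0]},{"translation": [0,0,-0.06],"twist": [0,0,0]},{"translation": [0,0,-0.08],"twist": [0,0,0]},{"translation": [0,0,-0.09],"twist": [0,0,0]},{"translation": [0,0,-0.1],"twist": [0,0,0]},{"translation": [0,0,-0.11],"twist": [0,0,0]},{"translation": [0,0,-0.115],"twist": [0,0,0]},{"translation": [0,0,-0.12],"twist": [0,0,0]},{"translation": [0,0,-0.12],"twist": [0,0,0]}]'

```text
t: 30.95
ee_pos: [489.2, -115.8, 274.6]
orientation: [2.108, 2.326, 0.001]
ft_force: [0.1, 0.2, -4.4]
width: 49.9
```

Call:
send_rows --commands '[{"translation": [0,0,-0.005],"twist": [0,0,0]},{"translation": [0,0,-0.01],"twist": [0,0,0]},{"translation": [0,0,-0.015],"twist": [0,0,0]},{"translation": [0,0,-0.02],"twist": [0,0,0]},{"translation": [0,0,-0.02],"twist": [0,0,0]},{"translation": [0,0,-0.02],"twist": [0,0,0]},{"translation": [0,0,-0.02],"twist": [0,0,0]},{"translation": [0,0,-0.02],"twist": [0,0,0]},{"translation": [0,0,-0.02],"twist": [0,0,0]},{"translation": [0,0,-0.02],"twist": [0,0,0]}]'

```text
t: 31.95
ee_pos: [489.3, -115.8, 273.9]
orientation: [2.108, 2.326, 0.001]
ft_force: [-4.7, 0.4, 12.6]
width: 49.8
```

Call:
send_rows --commands '[{"translation": [0,0,0.015],"twist": [0,0,0]},{"translation": [0,0,0.02],"twist": [0,0,0]},{"translation": [0,0,0.02],"twist": [0,0,0]},{"translation": [0,0,0.02],"twist": [0,0,0]},{"translation": [0,0,0.02],"twist": [0,0,0]},{"translation": [0,0,0.1],"twist": [0,0,0]},{"translation": [0,0,0.22],"twist": [0,0,0]},{"translation": [0,0,0.35],"twist": [0,0,0]},{"translation": [0,0,0.5],"twist": [0,0,0]},{"translation": [0,0,0.65],"twist": [0,0,0]}]' --grip -1

```text
t: 32.95
ee_pos: [489.3, -115.8, 339.5]
orientation: [2.107, 2.325, 0.002]
ft_force: [-0.0, -0.3, 0.1]
width: 88.1
```

Call:
send_rows --commands '[{"translation": [0,0,0],"twist": [0,0,0]},{"translation": [0,0,0],"twist": [0,0,0]},{"translation": [0,0,0],"twist": [0,0,0]},{"translation": [0,0,0],"twist": [0,0,0]},{"translation": [0,0,0],"twist": [0,0,0]},{"translation": [0,0,0],"twist": [0,0,0]},{"translation": [0,0,0],"twist": [0,0,0]},{"translation": [0,0,0],"twist": [0,0,0]},{"translation": [0,0,0],"twist": [0,0,0]},{"translation": [0,0,0],"twist": [0,0,0]}]' --grip 1

```text
t: 33.95
ee_pos: [489.3, -115.8, 337.7]
orientation: [2.108, 2.326, 0.001]
ft_force: [0.9, -0.1, 0.4]
width: 11.3
```

Run:
```python
from h import *
st()
s=grab("side","pics/s8.png")
a=s["img"][150:350,240:440]
cv2.imwrite("pics/p8.png",cv2.resize(a,(560,560),interpolation=2)[:,:,::-1])
for p in([489,-116,125.5],[489,-116,149]): print(((proj(s,p)-[240,150])*2.8).round(0))
```

```text
{'t': 33.95, 'qpos': [-0.26, 0.34, 1.95, -0.0, 0.85, -0.35], 'ee_pos': [489.25, -115.78, 337.67], 'ft_force': [0.93, -0.06, 0.41], 'width': 11.25}
[263. 291.]
[264. 265.]
```

View pics/p8.png

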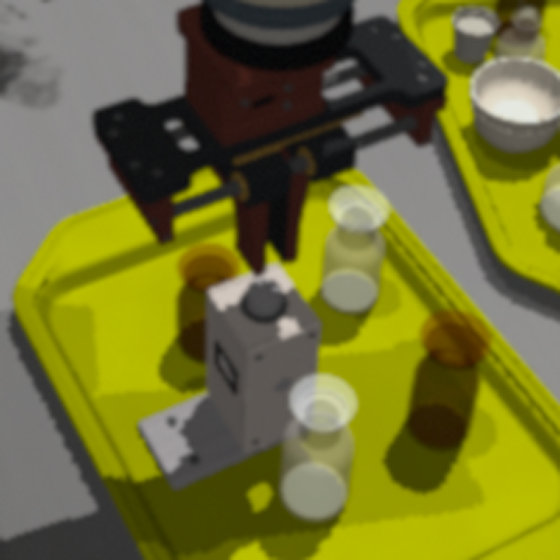

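Call:
send_rows --commands '[{"translation": [0,0,-0.1],"twist": [0,0,0]},{"translation": [0,0,-0.2],"twist": [0,0,0]},{"translation": [0,0,-0.27],"twist": [0,0,0]},{"translation": [0,0,-0.32],"twist": [0,0,0]},{"translation": [0,0,-0.35],"twist": [0,0,0]},{"translation": [0,0,-0.37],"twist": [0,0,0]},{"translation": [0,0,-0.385],"twist": [0,0,0]},{"translation": [0,0,-0.395],"twist": [0,0,0]},{"translation": [0,0,-0.4],"twist": [0,0,0]},{"translation": [0,0,-0.4],"twist": [0,0,0]}]'

```text
t: 35.0
ee_pos: [489.7, -115.8, 299.3]
orientation: [2.107, 2.325, 0.002]
ft_force: [-3.6, 2.4, 15.9]
width: 0.2
```

Call:
send_rows --commands '[{"translation": [0,0,0.08],"twist": [0,0,0]},{"translation": [0,0,0.15],"twist": [0,0,0]},{"translation": [0,0,0.15],"twist": [0,0,0]},{"translation": [0,0,0.15],"twist": [0,0,0]},{"translation": [0,0,0.1],"twist": [0,0,0]},{"translation": [0,0,0.06],"twist": [0,0,0]},{"translation": [0,0,0.03],"twist": [0,0,0]},{"translation": [0,0,0.01],"twist": [0,0,0]},{"translation": [0,0,0],"twist": [0,0,0]},{"translation": [0,0,0],"twist": [0,0,0]}]'

```text
t: 36.0
ee_pos: [489.7, -115.9, 299.0]
orientation: [2.107, 2.325, 0.002]
ft_force: [-3.1, 1.8, 19.9]
width: 0.5
```

Call:
send_rows --commands '[{"translation": [0,0,0.08],"twist": [0,0,0]},{"translation": [0,0,0.15],"twist": [0,0,0]},{"translation": [0,0,0.15],"twist": [0,0,0]},{"translation": [0,0,0.15],"twist": [0,0,0]},{"translation": [0,0,0.1],"twist": [0,0,0]},{"translation": [0,0,0.06],"twist": [0,0,0]},{"translation": [0,0,0.03],"twist": [0,0,0]},{"translation": [0,0,0.01],"twist": [0,0,0]},{"translation": [0,0,0],"twist": [0,0,0]},{"translation": [0,0,0],"twist": [0,0,0]}]'

```text
t: 37.0
ee_pos: [489.6, -115.9, 299.0]
orientation: [2.108, 2.325, 0.002]
ft_force: [-3.9, 2.0, 20.6]
width: 0.8
```

Call:
send_rows --commands '[{"translation": [0,0,0.1],"twist": [0,0,0]},{"translation": [0,0,0.2],"twist": [0,0,0]},{"translation": [0,0,0.3],"twist": [0,0,0]},{"translation": [0,0,0.4],"twist": [0,0,0]},{"translation": [0,0,0.5],"twist": [0,0,0]},{"translation": [0,0,0.6],"twist": [0,0,0]},{"translation": [0,0,0.7],"twist": [0,0,0]},{"translation": [0,0,0.8],"twist": [0,0,0]},{"translation": [0,0,0.9],"twist": [0,0,0]},{"translation": [0,0,1],"twist": [0,0,0]}]'

```text
t: 38.0
ee_pos: [489.2, -115.8, 398.5]
orientation: [2.108, 2.326, 0.001]
ft_force: [0.5, 0.0, -0.2]
width: 0.6
```

Run:
```python
from h import *
st()
s=grab("side","pics/s9.png");a=s["img"][220:340,290:400]
im=np.float32([grab("side")["img"][262:300,304:336] for _ in range(3)]).mean(0).astype(np.uint8)
cv2.imwrite("pics/p9.png",np.hstack([cv2.resize(a,(440,480),interpolation=2),cv2.resize(im,(352,480),interpolation=2)])[:,:,::-1])
```

```text
{'t': 38.0, 'qpos': [-0.26, 0.25, 1.9, -0.0, 0.99, -0.35], 'ee_pos': [489.21, -115.78, 398.53], 'ft_force': [0.48, 0.02, -0.15], 'width': 0.55}
```

View pics/p9.png

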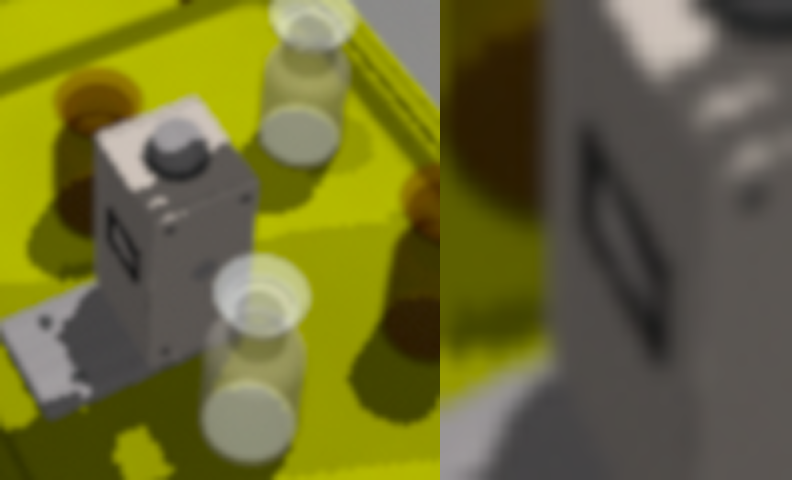

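```bash
python3 -c "
from workcell import ctrl
print(ctrl.close_job())"
```

```text
the job is handed in; nothing more can be done
None
```

I handed the job in at about 38 s of the 61 s allowed. One result is inferred rather than seen: I could not read the 4 in the window at the end.

- **Tipping up:** I gripped the grey counter by its sides, tipped it upright in the air and set it on the bench left of the tray. I then let go, and a picture showed it standing on its own.
- **Moving it to the tray:** I took it again front and back, 49.8 mm between the jaws. I held it up to the side camera, where the window read 1. I then set it down in the gap with the window towards the tray's front edge.
- **Clicking:** I pressed the button three times with the fingers closed. Each press reached the stop, at 16 to 21 N, and I lifted 15 mm between presses so the button came right up.

**Last checks**
- **Position:** The last picture shows the counter upright and released between the two front bottles. I set it down at about (489, -116) mm. The gap came out at (489, -116) mm from the tray outline and (491, -114) mm from the bottle bases, well within tolerance.
- **Bottles:** No bottle looked moved or tipped in that picture. I did not measure their shift.
- **Robot:** The arm is clear of everything, with about zero force.
- **Figure in the window:** The last view was too slanted to read it. That it shows 4 rests on the earlier reading of 1 plus three full strokes.
- **Discarded reading:** An automatic bottle measurement from the top view came out 10 to 13 mm off the other two, because the shape included the bottles' shadows and tops. I did not use it.

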